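Hook down the high hatch of the drying cabinet

ROBOT

A 6-joint arm with a two-finger parallel gripper is mounted at the origin on a cart in front of the work surface, level with it; the furniture and walls round the work are solid. World frame = base frame: x ahead of the robot, y to its left, z up, the work surface at z = 0. Lengths are in m, angles in rad, forces in N, time in s.
With the tool pointing down it reaches from about 0.275 to 0.875 m from the base axis. Payload 12.5 kg.
Tool frame: the origin (TCP) lies midway between the tips of the shut fingers; the grasp point (between the pads) lies 19 mm behind it; z points along the fingers, y is the line along which they close (so a half turn about z gives the same grasp; the last joint's range is limited). The gripper opens to 85 mm and grips with 20 to 120 N. Pads are 22 mm wide; open, the fingers measure 114 mm over their backs; the gripper's body (76 mm by 85 mm) begins 54 mm behind the grasp point. The pads swing forward as they close: fully open they stand 13 mm farther back than shut.
Start: joints at [-1.421, 0.351, 1.652, -0, 1.139, -0.085], TCP at [0.128, -0.535, 0.231] pointing down, gripper open.
Joint ranges: [-2.75, 2.75], [-0.79, 2.1], [0.01, 2.65], [-1.57, 4.71], [0.07, 3.14], [-2.87, 2.87]. Speed limits (rad/s): [2.22, 2.22, 2.79, 3.14, 3.14, 3.14].

INTERFACE

Orientations are given as a unit quaternion [x, y, z, w].
In Python, from cell import r gives the robot as it stands. Calls block until the motion is done:
- r.move_to(position, orientation): joint-space move of the TCP to a pose.
- r.move_linear(position, rot=None, vel=0.15): straight line of the TCP; rot=None keeps the orientation; vel is the mean speed in m/s.
- r.set_joints(angles): joint-space move.
- r.set_gripper(opening, squeeze=None): opening from 0.0 (shut) to 1.0 (fully open); squeeze is the grip in N (None keeps the last); returns when the fingers have stopped.
- r.sleep(seconds).
- r.inverse_kinematics(position, orientation): joint angles nearest the present ones, or None.
- r.get_obs(): the state.
- r.get_image(name): name is "scene" or "top" or "wrist"; returns a dict with "pixels" (384x512x3 uint8, red, green, blue), "fx", "fy", "cx", "cy" (pixels), "D" ([k1, k2, p1, p2, k3] as OpenCV has them; the pictures are not rectified), "camera_from_world" (4x4, takes a point from world to camera coordinates); the wrist camera has in their place "mount" (4x4, takes a point from camera to tool coordinates, whose origin is the TCP and whose axes are the flange's). Camera axes: x right, y down, z forward; pixel columns grow to the right and rows downward; lengths in m; the calibration is good to about 2 mm. A picture is of the moment at which its call begins: read the wrist's pose just before it. There is no depth.
A pose or a line that the arm cannot do raises r.PlanningError and nothing moves.
- r.hand_in(): hands the job in; it is judged then, once.
The state is a dict: "t": time; "q": joint angles; "qvel": joint speeds; "effort": joint torques, N m; "tool_pos": TCP position; "ee_rot": TCP orientation; "contact_force": force on the tool from outside, world axes, zero at the start; "torque": the same for the moment, N m; "opening": opening from 0.0 (shut) to 1.0 (fully open); "finger_force": force on a finger pad.
Only numpy, scipy, OpenCV 4.12 (cv2) and the standard library are available. Lean on these libraries where they do the work, as an engineer would, in place of code of your own. Each camera call takes 0.05 s, during which the arm holds its last target. There are 200 camera calls.

TASK

One of the three containers (amber bottle, white bottle, jar with the green lid) stands in the way of the blue hatch of the drying cabinet: first stand that one upright inside the white enamel tray and leave the other two and the small brown dropper bottle where they are. Then take the hook pole, pass its hook through the brass eye near the top of the hatch, and with it draw the hatch smoothly out and all the way down to its stop, without touching the hatch or cabinet with the hand. Finally unhook the pole and lay it flat on the desk, leaving the hatch fully down.

Things in the scene. Friction and masses are not known exactly. Their poses are not given: they have to be found in the camera images.
- cabinet: Fixed white drying cabinet, 200 wide (y) x 150 deep (x) x 330 high mm. Origin on the desk under the middle of its front face; x points into the cabinet, y to its left side as the robot sees it, z up. The front faces -x. The lower 144 mm are a plain closed front; the blue hatch is above.
- hatch (a joint): Angle of the blue hatch (172 wide, 158 high, 10 thick, 0.2 kg), hinged along its lower edge on a level line along the cabinet's y, 10 mm in front of its face, 150 mm above the desk. 0 = shut; grows as the top comes toward the robot and down; 1.57 = level; 1.95 = stop, fully down. Hinge friction 0.25 N m (damping 0.2 N m s) holds it where left; 2 to 5 N at the eye moves it. Starts at 0 to 0.2.
- hatch_hinge (a point): Point on the hatch's hinge line, in the middle of its width; 150 mm above the desk. Its frame turns with the hatch: z along the panel away from the hinge, x through the panel to the inside, y along the hinge.
- eye (a point): Centre of the brass ring on the hatch, mid-width, 125 mm along the panel from the hinge line, 30 mm off its outer face; about 275 mm above the desk when shut. The ring stands square to the panel: its hole runs level along the hinge line (cabinet y), so a hook goes in sideways. Hole 26 mm, wire 6 mm, outside 38 mm. Turns with the hatch.
- hook_pole: Loose pole, 90 g, flat on the desk. Origin on the underside, mid-handle; x to the hook, z up. Wooden handle 100 long x 14 wide (y) x 16 high mm, centred on the origin, axis at z = 8 mm; then a 6 mm steel rod along x to x = 125, bent there sideways to -y: the hook bar runs from x 131, y -8 to the tip x 125, y -38 (leaning back, so it holds the eye when pulled). 190 mm over all; all at z = 8.
- hook (a point): Middle of the pole's sideways hook bar: x = 129, y = -18, z = 8 mm in the pole's frame; this point goes to the middle of the eye.
- tray: Fixed white enamel tray with a dark rim, 172 (x) x 205 (y) mm outside, walls 45 mm high, inner floor 140 x 172 mm and 3 mm above the desk. Origin at the centre of its underside.
- amber_bottle: Amber glass bottle with a blue cap, 57 mm diameter, 122 mm high, loose; origin at the centre of its underside. The three containers are interchanged: one of them stands about 135 mm in front of the cabinet's front face, in the hatch's swing; the other two stand to the right of the cabinet.
- white_bottle: White bottle with a pale cap, 48 mm diameter, 109 mm high, loose; origin at the centre of its underside.
- green_lid_jar: Glass jar with a green lid, 62 mm diameter, 109 mm high, 0.35 kg, loose; origin at the centre of its underside.
- dropper: Small amber dropper bottle with a brown bulb, 31 mm diameter, 86 mm high, loose bystander to the right front of the hatch; origin at the centre of its underside.

How it is judged:
By the outcome, as a careful person would: the job done as asked, in the order asked, and still so for the second after the job is handed in, with the robot touching nothing.
It also fails if it takes over 72 s, if anything falls off the work surface, if the arm or the gripper's body presses on something with over 40 N, if the wrist force passes 120 N, or if a joint passes its speed limit or range.

## Working session

There is one attempt and no reset: what is moved stays moved. The work goes in short steps, each a Python script; the robot and the scene stay as the last script left them, time stands still between calls to the robot, and variables do not carry over. Pictures are saved under pics/ and viewed, at most 10 in all, crops included, and the job is handed in when it is done.

```bash
ls; mkdir -p pics
python3 - <<'E'
from cell import r
import cv2,numpy as np
for n in ["scene","top"]:
    d=r.get_image(n); cv2.imwrite(f"pics/{n}0.png",d["pixels"][:,:,::-1])
    print(n,d["fx"],d["cx"],d["cy"],d["D"]); print(np.round(np.linalg.inv(d["camera_from_world"]),3))
d=r.get_image("wrist");print(np.round(d["mount"],3)); o=r.get_obs();print(o["t"],o["ee_rot"])
E
```

```text
cell.py
pics
scene 370.354972944615 260.44163054544975 192.69127695835314 [-0.0409003  0.         0.         0.         0.       ]
[[-0.867 -0.432  0.246  0.305]
 [-0.498  0.756 -0.425  0.486]
 [-0.003 -0.491 -0.871  1.151]
 [ 0.     0.     0.     1.   ]]
top 453.8756742871584 259.6126270051404 199.3884968054282 [0.05818036 0.         0.         0.         0.        ]
[[-0.011 -0.996  0.087  0.448]
 [-0.999  0.014  0.033 -0.034]
 [-0.034 -0.087 -0.996  1.304]
 [ 0.     0.     0.     1.   ]]
[[ 0.002 -0.958 -0.285  0.073]
 [ 1.     0.002  0.001 -0.001]
 [-0.001 -0.285  0.958 -0.143]
 [ 0.     0.     0.     1.   ]]
0.15 [ 9.93115588e-01  1.17137650e-01 -1.82752049e-05 -4.45588608e-04]
```

View pics/scene0.png

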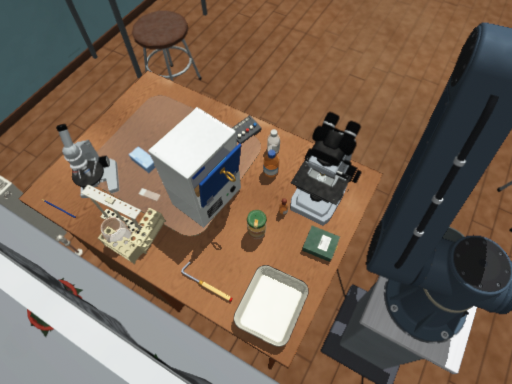

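View pics/top0.png

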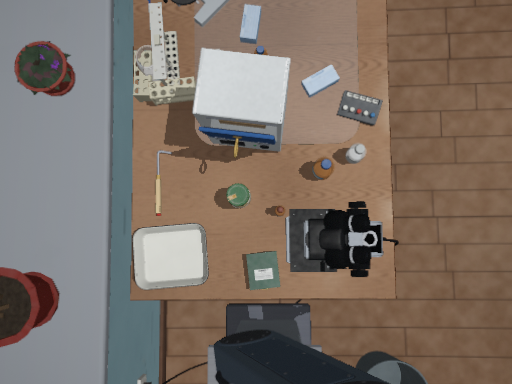

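The top view shows the green-lid jar (238,195) in front of the hatch, the pole's handle at (157,195) with its hook near (162,153), and the tray at (171,256). The cabinet top is near (242,87), the hatch eye near (236,148) and the dropper at (280,211). The scene view agrees.

```bash
cat > h.py <<'E'
from cell import r
import cv2,numpy as np
from scipy.spatial.transform import Rotation as R
def ray(d,uv):
    K=np.array([[d["fx"],0,d["cx"]],[0,d["fy"],d["cy"]],[0,0,1]])
    p=cv2.undistortPoints(np.array(uv,float).reshape(-1,1,2),K,np.array(d["D"],float)).reshape(-1,2)
    T=np.linalg.inv(d["T"] if "T" in d else d["camera_from_world"])
    return T[:3,3],np.c_[p,np.ones(len(p))]@T[:3,:3].T
def on_z(d,uv,z):
    o,v=ray(d,uv); return o+v*((z-o[2])/v[:,2])[:,None]
def tri(da,a,db,b):
    A=np.zeros((3,3));y=np.zeros(3);rs=[]
    for d,p in((da,a),(db,b)):
        o,v=ray(d,[p]);v=v[0]/np.linalg.norm(v[0]);P=np.eye(3)-np.outer(v,v);A+=P;y+=P@o;rs.append((o,P))
    x=np.linalg.solve(A,y); return x,[np.linalg.norm(P@(x-o)) for o,P in rs]
def wrist():
    o=r.get_obs();d=r.get_image("wrist");W=np.eye(4);W[:3,:3]=R.from_quat(o["ee_rot"]).as_matrix();W[:3,3]=o["tool_pos"]
    d["T"]=np.linalg.inv(W@np.array(d["mount"]));return d
def blobs(d,lo,hi,roi=None,n=5,amin=8):
    h=cv2.cvtColor(d["pixels"],cv2.COLOR_RGB2HSV);m=cv2.inRange(h,np.array(lo),np.array(hi))
    if roi is not None:
        k=np.zeros_like(m);x0,y0,x1,y1=roi;k[y0:y1,x0:x1]=1;m=m*k
    cs=[c for c in cv2.findContours(m,cv2.RETR_EXTERNAL,cv2.CHAIN_APPROX_NONE)[0] if len(c)>=amin]
    return sorted(cs,key=cv2.contourArea,reverse=True)[:n]
E
python3 - <<'E'
from h import *
np.set_printoptions(precision=4,suppress=True)
t=r.get_image("top");s=r.get_image("scene")
def show(nm,d,cs):
    for c in cs: print(nm,cv2.contourArea(c),np.round(cv2.minAreaRect(c),1) if 0 else cv2.minAreaRect(c))
show("green t",t,blobs(t,(55,90,40),(90,255,255),(215,170,265,220),2))
show("green s",s,blobs(s,(50,90,40),(90,255,255),(235,195,275,250),2))
show("handle",t,blobs(t,(15,120,120),(35,255,255),(145,150,175,225),3))
show("handle s",s,blobs(s,(15,120,120),(35,255,255),(175,255,240,310),3))
show("blue",t,blobs(t,(105,140,40),(125,255,255),(190,110,290,160),3))
show("eye",t,blobs(t,(15,120,120),(35,255,255),(220,125,250,165),3))
show("eye s",s,blobs(s,(15,120,120),(35,255,255),(210,160,250,195),3))
show("white",t,blobs(t,(0,0,170),(180,60,255),(120,215,220,300),2))
show("cab",t,blobs(t,(0,0,190),(180,40,255),(185,40,300,125),2))
p=t["pixels"][40:300,120:310];cv2.imwrite("pics/tc.png",cv2.resize(p[:,:,::-1],None,fx=2.3,fy=2.3,interpolation=2)) 
a=cv2.resize(s["pixels"][95:325,150:315],None,fx=2.6,fy=2.6,interpolation=2);b=cv2.resize(t["pixels"][110:230,145:265],None,fx=3,fy=3,interpolation=2)
b=cv2.copyMakeBorder(b,0,a.shape[0]-b.shape[0],0,0,0)
cv2.imwrite("pics/both.png",np.hstack([a,b])[:,:,::-1]);print(a.shape)
E
```

```text
green s 70.5 ((256.0, 218.00001525878906), (11.31370735168457, 11.31370735168457), 45.0)
green s 2.5 ((260.5689697265625, 225.67239379882812), (1.2998672723770142, 5.756555557250977), 68.19859313964844)
handle 6.5 ((157.5, 176.5), (3.0, 3.0), 90.0)
handle s 28.5 ((214.41539001464844, 289.5230712890625), (34.48165512084961, 5.705597877502441), 29.74488067626953)
blue 449.5 ((236.52793884277344, 134.76522827148438), (76.36551666259766, 8.014833450317383), 6.788974285125732)
eye 35.5 ((235.5, 147.0), (18.0, 3.0), 90.0)
eye s 8.0 ((231.0327606201172, 174.36065673828125), (9.218655586242676, 1.7925163507461548), 39.80556869506836)
eye s 7.5 ((229.1585693359375, 177.9268341064453), (7.027819633483887, 1.8740851879119873), 38.65980529785156)
white 3291.0 ((168.0, 257.5), (59.0, 68.0), 90.0)
white 1.0 ((168.5, 226.5), (1.0, 7.0), 90.0)
cab 5664.5 ((241.05470275878906, 85.02960968017578), (90.15996551513672, 65.37348175048828), 6.632514476776123)
cab 9.0 ((188.5, 84.5), (3.0, 7.0), 90.0)
(598, 429, 3)
```

View pics/both.png

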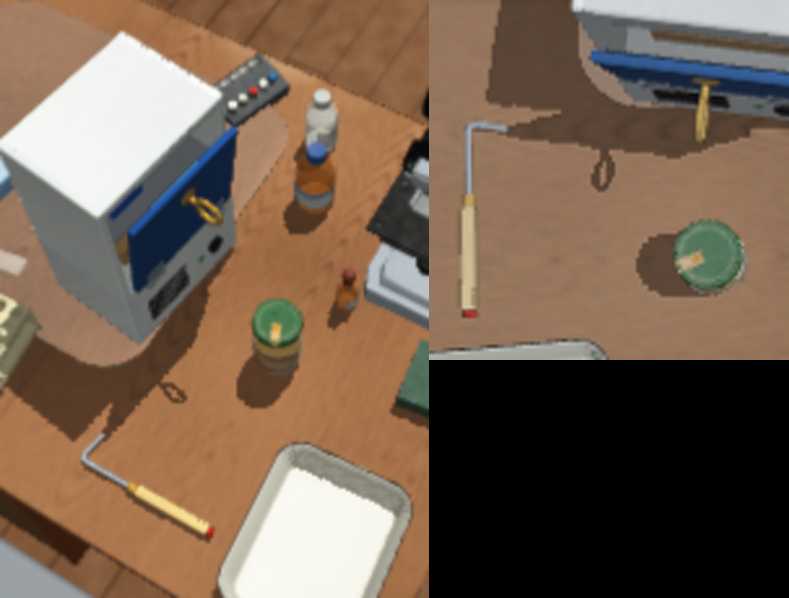

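The crops show the jar lid centred at top pixel (238.3,194.7), and the ring edge-on at (236.3,~148.6) in top and (230.5,176) in scene. The pole's handle runs (158.5,216) to (158.3,175), its bend is at (158.7,152) and its tip at (171.3,153).

Run:
```python
from h import *
np.set_printoptions(precision=4,suppress=True)
t=r.get_image("top");s=r.get_image("scene")
print("jar",on_z(t,[(238.3,194.7)],.109),tri(t,(238.3,194.7),s,(256.5,218.5)))
print("dropper",on_z(t,[(280.5,210.5)],.08))
print("pole end,start,bend,tip",on_z(t,[(158.7,216),(158.3,175.3),(158.7,152),(171.3,153)],.008))
sc=lambda x,y:(150+x/2.6,95+y/2.6)
print("pole S",on_z(s,[sc(211,534),sc(131,488),sc(85,460),sc(104,436)],.008))
print("eye",tri(t,(236.3,148.6),s,sc(209,210)))
c=blobs(t,(0,0,190),(180,40,255),(185,40,300,125),1)[0]
print("cab",on_z(t,cv2.boxPoints(cv2.minAreaRect(c)),.33))
print("cab S",on_z(s,[sc(2,150),sc(124,33),sc(222,101),sc(98,217)],.33))
print("cab S bottom front",on_z(s,[sc(142,338),sc(237,240)],0))
print("hatch S corners on top", [tri(t,p,s,sc(*q)) for p,q in (((145+(590-429)/3,110+55/3),(131,227)),)])
c=blobs(t,(0,0,170),(180,60,255),(120,215,220,300),1)[0]
print("tray outer",on_z(t,[(133,228),(205,224),(208,284),(135,288)],.045))
print("others",on_z(t,[(325,162),(358,149)],.11))
```

```text
jar [[0.5666 0.0625 0.109 ]] (array([0.5666, 0.0627, 0.1041]), [np.float64(0.000501575984138752), np.float64(0.0005015759841388359)])
dropper [[ 0.5249 -0.049   0.08  ]]
pole end,start,bend,tip [[0.5184 0.3    0.008 ]
 [0.6363 0.3021 0.008 ]
 [0.7046 0.3013 0.008 ]
 [0.7011 0.2646 0.008 ]]
pole S [[0.5185 0.3012 0.008 ]
 [0.6309 0.3027 0.008 ]
 [0.6992 0.3021 0.008 ]
 [0.6966 0.2654 0.008 ]]
eye (array([0.6559, 0.0527, 0.2713]), [np.float64(0.0016923481104306652), np.float64(0.0016923481104307706)])
cab [[ 0.728   0.144   0.33  ]
 [ 0.8736  0.1268  0.33  ]
 [ 0.8453 -0.0707  0.33  ]
 [ 0.701  -0.0521  0.33  ]]
cab S [[ 0.859   0.1261  0.33  ]
 [ 0.8399 -0.0707  0.33  ]
 [ 0.6924 -0.0428  0.33  ]
 [ 0.7233  0.1435  0.33  ]]
cab S bottom front [[ 0.7331  0.1293  0.    ]
 [ 0.7022 -0.0594  0.    ]]
hatch S corners on top [(array([0.694 , 0.1321, 0.3187]), [np.float64(0.0008516378928303891), np.float64(0.000851637892830383)])]
tray outer [[0.484  0.3618 0.045 ]
 [0.4924 0.161  0.045 ]
 [0.3278 0.1525 0.045 ]
 [0.3194 0.3534 0.045 ]]
others [[ 0.65   -0.168   0.11  ]
 [ 0.683  -0.2552  0.11  ]]
```

The pieces are located consistently. The jar is the blocker, so I'll grasp it first with the hand leaning away from the eye, and place it in the tray.

```bash
cat >> h.py <<'E'
def ori(yaw,lean=0):
    return (R.from_euler('y',-lean)*R.from_euler('z',yaw)*R.from_matrix(np.diag([1.,-1,-1]))).as_quat()
def st(m=""):
    o=r.get_obs();print(m,round(o["t"],2),np.round(o["tool_pos"],4),np.round(o["contact_force"],1),round(o["opening"],3),o["finger_force"],np.round(o["q"],2))
E
python3 - <<'E'
from h import *
q=ori(np.pi,np.radians(10)); jx,jy=.5666,.0625
p=np.array([jx+.004,jy,.056]); tr=np.array([.406+.004,.257,.0595])
r.move_linear([.128,-.535,.42],vel=.3)
r.move_to([p[0],p[1],.40],q);st("above")
r.move_linear([p[0],p[1],.16],vel=.25)
r.move_linear(p,vel=.1)
r.set_gripper(0.0,40);st("grip")
r.move_linear([p[0],p[1],.20],vel=.15);st("lift")
r.move_linear([tr[0],tr[1],.20],vel=.2)
r.move_linear([tr[0],tr[1],.075],vel=.15)
r.move_linear(tr,vel=.03);st("down")
t=r.get_image("top");cv2.imwrite("pics/t2.png",cv2.resize(t["pixels"][130:310,115:275,::-1],None,fx=3,fy=3))
E
```

```text
above 3.75 [0.5707 0.0619 0.4   ] [ 0.3 -0.5  0.1] 0.996 0.0 [ 0.03  0.19  1.46 -0.01  1.32 -1.54]
grip 6.43 [0.571  0.0628 0.0569] [-1.7  2.   7.4] 0.692 38.84922260418534 [ 0.03  0.57  1.84 -0.01  0.56 -1.53]
lift 7.54 [0.57   0.0625 0.1989] [ 0.2 -0.5 -5. ] 0.693 41.445491686463356 [ 0.03  0.35  1.75 -0.01  0.87 -1.54]
down 10.6 [0.4101 0.257  0.0595] [-1.4 -1.3 -1.6] 0.688 40.713901966810226 [ 0.51  0.46  2.05 -0.18  0.49 -0.91]
```

Run:
```python
from h import *
np.set_printoptions(precision=4,suppress=True)
r.set_gripper(1.0)
p=r.get_obs()["tool_pos"]
r.move_linear([p[0],p[1],.25],vel=.25);st()
r.move_to([.585,.30,.20],ori(0.0));st()
t=r.get_image("top");w=wrist()
a=cv2.resize(t["pixels"][190:300,120:250],None,fx=2.2,fy=2.2)
b=w["pixels"]; a=cv2.copyMakeBorder(a,0,384-a.shape[0],0,0,0)
cv2.imwrite("pics/w1.png",np.hstack([b,a])[:,:,::-1]);print(a.shape)
np.save("w1.npy",w["T"])
```

```text
11.94 [0.4095 0.2568 0.2487] [-0.2  0.4 -0. ] 1.001 0.0 [ 0.51  0.14  1.89 -0.1   0.96 -1.01]
 14.47 [0.5849 0.3    0.1999] [ 0.4 -0.4 -0.3] 1.002 0.0 [ 0.4   0.58  1.38 -0.    1.18  1.97]
(384, 286, 3)
```

View pics/w1.png

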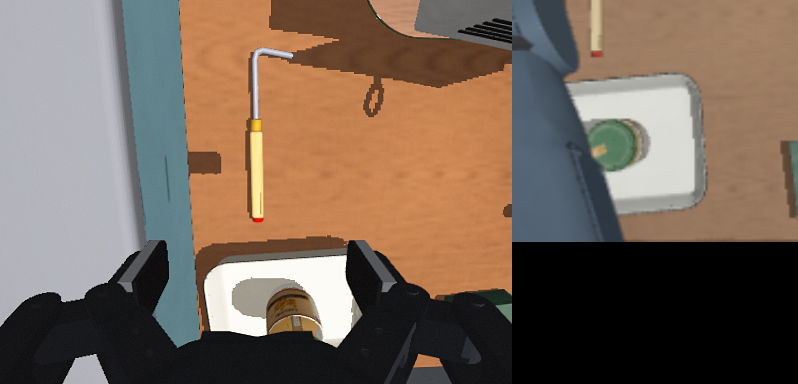

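The jar stands upright in the tray. In the wrist view the pole's red end is at (258,222), the ferrule end at (256,120), the rod bend at (257,52) and the tip at (293,56).

Run:
```python
from h import *
np.set_printoptions(precision=4,suppress=True)
w=wrist()
for c in blobs(w,(18,70,150),(35,200,255),(230,100,280,230),1): print(cv2.minAreaRect(c)); rc=c
print(on_z(w,[(258,221.5),(256,119),(257,50),(293,56)],.008)); q=on_z(w,cv2.boxPoints(cv2.minAreaRect(rc)),.012);print(q)
```

```text
((256.2976379394531, 168.03916931152344), (98.0186996459961, 12.100178718566895), 89.16968536376953)
[[0.5178 0.2994 0.008 ]
 [0.6369 0.302  0.008 ]
 [0.7064 0.3011 0.008 ]
 [0.7008 0.2641 0.008 ]]
[[0.637  0.3089 0.012 ]
 [0.6373 0.296  0.012 ]
 [0.5252 0.2935 0.012 ]
 [0.525  0.3077 0.012 ]]
```

```bash
cat >> h.py <<'E'
HK=np.array([.114,.018,-.005]); CY=-.13
cx=lambda:np.array([np.cos(CY),np.sin(CY),0]); cy=lambda:np.array([-np.sin(CY),np.cos(CY),0])
def tcp_for(hook,yaw=None):
    return np.array(hook)-R.from_quat(ori(CY if yaw is None else yaw)).apply(HK)
E
python3 - <<'E'
from h import *
np.set_printoptions(precision=4,suppress=True)
r.set_gripper(.45)
g=np.array([.589,.301,.003])
r.move_to([g[0],g[1],.06],ori(.012));r.move_linear(g,vel=.08);st("at")
r.set_gripper(0,110);st("grip")
r.move_linear([g[0],g[1],.285],vel=.25);st("lift")
E0=np.array([.656,.0527,.2713])
p=tcp_for(E0+.045*cy()-.05*cx());r.move_linear(p,rot=ori(CY),vel=.2)
r.move_linear(tcp_for(E0+.045*cy()),vel=.1);st("pre")
w=wrist();s=r.get_image("scene");t=r.get_image("top")
cv2.imwrite("pics/w2.png",np.hstack([w["pixels"][:,:,::-1],np.vstack([cv2.resize(s["pixels"][140:204,195:265,::-1],(280,256)),cv2.resize(t["pixels"][130:162,200:270,::-1],(280,128))])]))
np.savez("w2.npz",w=w["pixels"],s=s["pixels"],t=t["pixels"])
E
```

```text
at 16.62 [0.5893 0.3011 0.0033] [-0.5 -0.   0.8] 0.453 0.0 [0.4  0.83 1.47 0.   0.85 1.96]
grip 16.98 [0.5894 0.3012 0.004 ] [-1.9 -1.   5.4] 0.129 108.62499475479126 [0.4  0.83 1.47 0.   0.85 1.96]
lift 18.25 [0.5885 0.3008 0.2835] [-0.9 -0.7  0. ] 0.125 107.85243630409241 [0.4  0.52 1.27 0.   1.36 1.96]
pre 19.98 [0.5508 0.1302 0.266 ] [-0.2 -0.2 -2.1] 0.128 107.89140701293945 [0.15 0.35 1.57 0.   1.23 1.85]
```

View pics/w2.png

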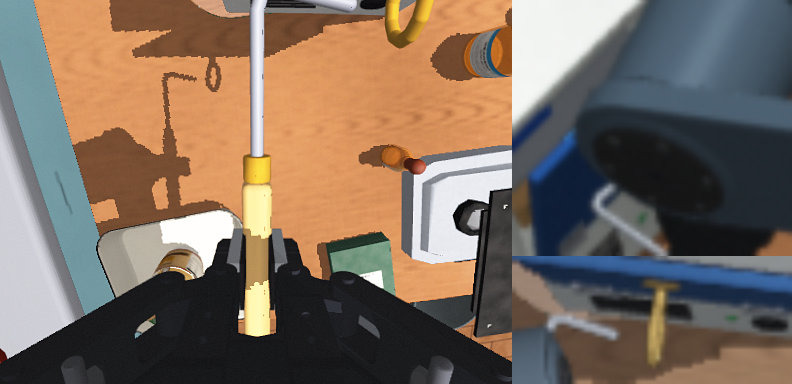

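The wrist view shows the rod straight in the grip at column 256, with the ring's front at about (397,43). In the top crop the bar (556,322)-(612,335) and the ring centre (655,332) line up. I'll check the bend height by triangulation and then insert.

Run:
```python
from h import *
np.set_printoptions(precision=4,suppress=True)
t=r.get_image("top");s=r.get_image("scene")
print("bend",tri(t,(210.25,146.5),s,(216.5,190.7)))
E0=np.array([.656,.0527,.2713])
print("expect",E0+.045*cy()+.004*cx()+.018*cy())
w=wrist()
o,v=ray(w,[(397,43),(257,5)]);
print("rod at z.271 ring front:",on_z(w,[(397,43)],.2713), "rod:",on_z(w,[(257,100),(257,20)],.271))
```

```text
bend (array([0.6621, 0.1129, 0.273 ]), [np.float64(0.0011247176182272152), np.float64(0.0011247176182272065)])
expect [0.6681 0.1146 0.2713]
rod at z.271 ring front: [[0.6389 0.06   0.2713]] rod: [[0.6227 0.122  0.271 ]
 [0.6547 0.1179 0.271 ]]
```

Run:
```python
from h import *
E0=np.array([.656,.054,.2713])
for k in (.03,.02,.01,0): 
    r.move_linear(tcp_for(E0+k*cy()),vel=.06);st(k)
w=wrist();s=r.get_image("scene");t=r.get_image("top")
cv2.imwrite("pics/w3.png",np.hstack([cv2.resize(w["pixels"][0:100,170:470,::-1],(500,167)),cv2.resize(t["pixels"][130:164,200:270,::-1],(280,136))[:,:],]) if 0 else np.vstack([cv2.resize(w["pixels"][0:80,200:440,::-1],(600,200)),np.hstack([cv2.resize(s["pixels"][150:200,205:255,::-1],(300,300)),cv2.resize(t["pixels"][130:170,215:255,::-1],(300,300))])]))
```

```text
0.03 20.66 [0.5492 0.1159 0.2664] [ 0.1 -0.1 -0.4] 0.122 107.8914749622345 [0.12 0.34 1.58 0.   1.22 1.83]
0.02 20.98 [0.5479 0.1061 0.2663] [ 0.1 -0.  -1.5] 0.128 107.8917932510376 [0.11 0.33 1.59 0.   1.22 1.81]
0.01 21.29 [0.5466 0.0962 0.2663] [ 0.2  0.5 -1.7] 0.129 107.89217591285706 [0.09 0.33 1.6  0.   1.22 1.79]
0 21.61 [0.5453 0.0863 0.2663] [ 0.4  0.4 -2.2] 0.128 107.8920328617096 [0.07 0.32 1.6  0.   1.22 1.77]
```

View pics/w3.png

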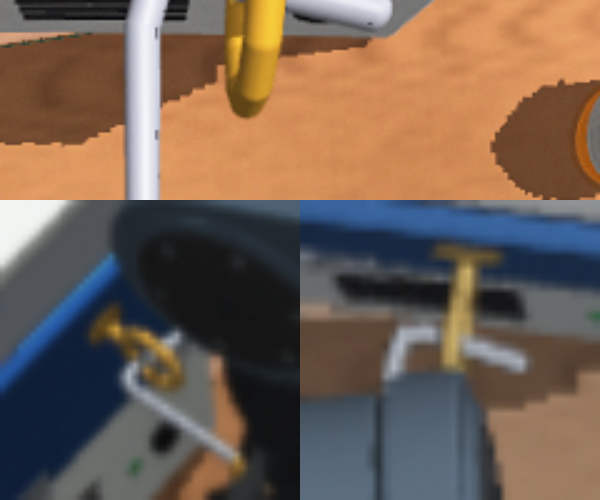

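The hook bar passes through the ring and its tip shows on the right side. Now I'll draw the hatch down along the arc.

```bash
cat >> h.py <<'E'
H=np.array([.704,.048,.150]); D=.035
def eye(th):
    s,c=np.sin(th),np.cos(th)
    return H-(.125*s+D*c)*cx()+np.array([0,0,.125*c-D*s])
E
python3 - <<'E'
from h import *
print(eye(.1))
for th in np.arange(.2,1.651,.1450):
    r.move_linear(tcp_for(eye(th)),vel=.07)
    o=r.get_obs();f=o["contact_force"];print(round(th,2),round(o["t"],1),np.round(f,1),np.round(o["torque"],2))
    if np.linalg.norm(f)>15: print("stop");break
s=r.get_image("scene");t=r.get_image("top")
cv2.imwrite("pics/p4.png",np.hstack([cv2.resize(s["pixels"][130:270,180:320,::-1],(400,400)),cv2.resize(t["pixels"][100:240,180:320,::-1],(400,400))]))
E
```

```text
[0.65709484 0.05413226 0.27088135]
0.2 22.1 [-0.8  0.1 -1. ] [-0.01 -0.03  0.01]
0.34 22.5 [ 0.3 -0.8 -0.4] [0.01 0.   0.02]
0.49 22.9 [-1.   0.  -1.2] [-0.03  0.02  0.05]
0.63 23.3 [ 0.7  0.1 -1. ] [-0.    0.    0.02]
0.78 23.8 [ 0.4  0.3 -1.8] [ 0.01 -0.04  0.05]
0.92 24.2 [ 0.1  0.5 -0.5] [ 0.   -0.02  0.01]
1.07 24.6 [-0.4 -0.3 -1.5] [ 0.01 -0.02 -0.04]
1.21 25.0 [ 0.  -0.1 -1.2] [0.02 0.01 0.  ]
1.36 25.4 [-0.1 -0.4 -1.3] [-0.03  0.   -0.03]
1.5 25.8 [-0.9 -0.6 -1.2] [-0.02 -0.04  0.02]
1.65 26.2 [ 0.8 -0.1 -0.6] [ 0.01  0.02 -0.03]
```

View pics/p4.png

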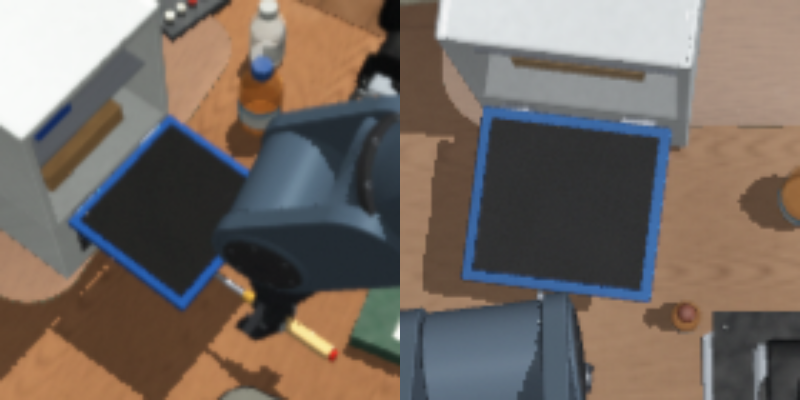

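The hatch is drawn to about level, with the hook still under it. I'll continue to the stop in small steps, watching the force.

Run:
```python
from h import *
for th in [1.78,1.88,1.95,1.98,2.01,2.04,2.07,2.10,2.13]:
    r.move_linear(tcp_for(eye(th)),vel=.05);r.sleep(.1)
    o=r.get_obs();f=o["contact_force"];print(th,round(o["t"],1),np.round(f,1),np.round(o["torque"],2),np.round(o["tool_pos"],3))
    if f[2]>5 or np.linalg.norm(f)>10: print("stop");break
s=r.get_image("scene");t=r.get_image("top")
def corner(d,roi):
    c=blobs(d,(95,100,60),(125,255,255),roi,1)[0]; return cv2.boundingRect(c),cv2.convexHull(c).reshape(-1,2)
b,h=corner(t,(185,120,290,225));print(b)
a=h[np.argmax(h[:,1]-.3*h[:,0])];c=h[np.argmax(h[:,1]+.3*h[:,0])]
z=.150+.158*np.cos(1.95);print("front corners",a,c,on_z(t,[a,c],z))
w=H-.158*np.sin(1.95)*cx();print("expect",w+.086*cy(),w-.086*cy())
```

```text
1.78 26.9 [ 0.1  0.4 -0.3] [ 0.02 -0.05  0.03] [0.479 0.096 0.085]
1.88 27.4 [ 0.6 -0.7 -1.1] [ 0.01 -0.04  0.01] [0.486 0.095 0.074]
1.95 27.9 [ 1.1  0.1 -1.2] [-0.05  0.    0.06] [0.491 0.094 0.066]
1.98 28.2 [0.2 0.1 1.7] [-0.1  -0.22  0.01] [0.494 0.094 0.063]
2.01 28.6 [-9.6  2.3  7.8] [ 0.15  0.79 -0.11] [0.494 0.094 0.06 ]
stop
(205, 138, 70, 66)
front corners [205 195] [267 203] [[ 0.56879362  0.15373192  0.09151143]
 [ 0.54483739 -0.01303974  0.09151143]]
expect [0.56961141 0.15230146 0.15      ] [ 0.54731434 -0.01824719  0.15      ]
```

Contact with the stop is felt, and the corners match 1.95 rad. I'll recentre the hook in the ring along the reaction force, then slide it out.

Run:
```python
from h import *
p=np.array(r.get_obs()["tool_pos"])
p=tcp_for(eye(2.0))+.010*(-.77*cx()+np.array([0,0,.63]))
r.move_linear(p,vel=.05);r.sleep(.2);st("centred")
s=r.get_image("scene");t=r.get_image("top")
k=0
for k in (.01,.02,.03,.04,.055):
    r.move_linear(p+k*cy(),vel=.06);o=r.get_obs();f=o["contact_force"];print(k,np.round(f,1),np.round(o["torque"],2))
    if abs(f[1])>4 or np.linalg.norm(f)>8: print("stop");break
w=wrist();s=r.get_image("scene");t=r.get_image("top")
cv2.imwrite("pics/p5.png",np.vstack([np.hstack([cv2.resize(s["pixels"][160:280,180:300,::-1],(300,300)),cv2.resize(t["pixels"][130:250,170:290,::-1],(300,300))]),cv2.resize(w["pixels"][:220,:,::-1],(600,258))]))
```

```text
centred 29.25 [0.4875 0.0944 0.0673] [ 0.   0.4 -0.9] 0.125 108.22863936424255 [ 0.1   0.5   1.91 -0.    0.73  1.8 ]
0.01 [ 0.5  0.1 -0.8] [ 0.04 -0.03  0.04]
0.02 [ 0.3 -0.4 -1.5] [ 0.02 -0.03 -0.02]
0.03 [ 0.3  0.6 -0.8] [ 0.04 -0.04 -0.04]
0.04 [-0.5 -0.5 -2.7] [-0.01  0.04 -0.02]
0.055 [-0.4 -1.  -0.6] [ 0.03 -0.    0.02]
```

View pics/p5.png

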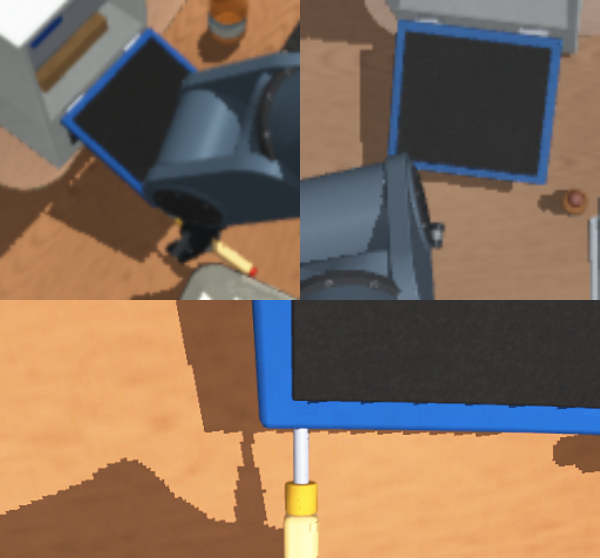

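Unhooked cleanly, with the hatch fully down. I'll back out, lift, and lay the pole at its original spot.

Run:
```python
from h import *
p=np.array(r.get_obs()["tool_pos"])
a=p-.078*cx();r.move_linear(a,vel=.1);st("back")
r.move_linear([a[0],a[1],.26],vel=.2);st("up")
r.move_linear([.575,.301,.26],rot=ori(.012),vel=.2)
r.move_linear([.575,.301,.03],vel=.2);st("low")
for z in (.012,.009,.006,.0045):
    r.move_linear([.575,.301,z],vel=.03);f=r.get_obs()["contact_force"];print(z,np.round(f,1))
    if f[2]>4: break
r.set_gripper(.4);st("open")
r.move_linear([.575,.301,.2],vel=.2)
r.move_linear([.40,.05,.35],vel=.25);r.sleep(.5)
r.move_to([.30,-.10,.40],ori(0));st()
s=r.get_image("scene");t=r.get_image("top")
cv2.imwrite("pics/p6.png",np.hstack([cv2.resize(s["pixels"][90:350,150:400,::-1],None,fx=1.6,fy=1.6),cv2.resize(t["pixels"][40:300,120:370,::-1],None,fx=1.6,fy=1.6)]))
```

```text
back 32.1 [0.4178 0.1591 0.0676] [ 0.4 -0.5 -0.2] 0.127 108.22949409484863 [ 0.26  0.43  2.04 -0.    0.67  1.96]
up 33.22 [0.4167 0.1589 0.2591] [-0.6  0.9 -2.1] 0.125 108.23951840400696 [ 0.26  0.13  1.87 -0.    1.15  1.96]
low 35.73 [0.5757 0.3013 0.0313] [ 0.1  0.3 -1. ] 0.128 108.23322415351868 [ 0.41  0.77  1.5  -0.    0.87  1.97]
0.012 [ 0.2  0.5 -0.5]
0.009 [-0.5 -0.1 -1.1]
0.006 [ 0.5  0.2 -0.9]
0.0045 [ 0.2  0.7 -0.4]
open 37.58 [0.5751 0.3011 0.0046] [-0.3  0.   0.3] 0.4 0.0 [0.41 0.81 1.51 0.   0.83 1.97]
 41.49 [ 0.3003 -0.0997  0.3998] [-0.   0.   0.5] 0.399 0.0 [-0.47 -0.25  1.88  0.    1.51  1.1 ]
```

View pics/p6.png

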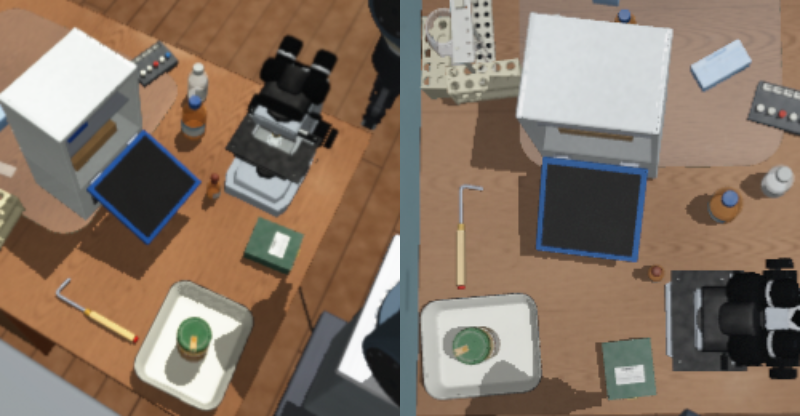

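Run:
```python
from h import *
t=r.get_image("top");s=r.get_image("scene")
for a,b in (((205.6,196.2),(243.1,240.6)),((120+236/1.6,40+261/1.6),(150+200/1.6,90+184/1.6))):
    x,e=tri(t,a,s,b);d=x-H;print(np.round(x,4),np.round(e,4),"theta",np.arctan2(-d@cx(),d[2]))
```

```text
[0.5631 0.149  0.1109] [0.0006 0.0006] theta 1.8213935592090127
[ 0.5435 -0.0147  0.0887] [0.0013 0.0013] theta 1.9560494462485951
```

```bash
python3 -c "
from h import *
print(r.hand_in())"
```

```text
the job is handed in; nothing more can be done
None
```

I handed the job in at about 42 s: the green-lid jar stands upright in the tray, the hook pole drew the hatch down until it pressed firmly on its stop (camera estimates 1.82–1.96 rad), and the pole is unhooked and flat on the desk; the other two containers and the dropper were not touched.

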